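# Line up the sample bottles by size in the divided tray

### The arm

A 6-joint arm with a two-finger parallel gripper is mounted at the origin on the work surface. World frame = base frame: x ahead of the robot, y to its left, z up, the work surface at z = 0. Lengths are in m, angles in degrees, forces in N, time in s.
With the tool pointing down it reaches from about 0.375 to 0.9 m from the base axis. Payload 3.1 kg.
Tool frame: the origin (TCP) lies on the centre line of the jaws, within the pads' length; the fingertips stand 8 mm ahead of it and the grasp point (between the pads) lies 11 mm behind it; z points along the fingers, y is the line along which they close (so a half turn about z gives the same grasp; the last joint's range is limited). The gripper opens to 85 mm and grips with 20 to 120 N. Pads are 22 mm wide; open, the fingers measure 114 mm over their backs; the gripper's body (76 mm by 85 mm) begins 54 mm behind the grasp point. The pads swing forward as they close: fully open they stand 13 mm farther back than shut.
Start: joints at [-73.883, 30.224, 82.088, -0, 67.689, -10.227], TCP at [0.277, -0.56, 0.239] pointing down, gripper open.
Joint ranges: [-176.69, 176.69], [-43.24, 126.21], [12.49, 139.97], [-82, 262], [0, 151.66], [-163.58, 163.58]. Speed limits (degrees/s): [159.86, 159.86, 180, 180, 180, 180].

### API

Orientations are given as a 3x3 rotation matrix whose columns are the frame's x, y, z axes.
In Python, from workcell import arm gives the robot as it stands.
- The arm moves only by the tool servo_tool, never from a script. Its argument "rows" is a list that holds one entry, the list of rows, each a list of 4 numbers: the shift along the tool's x, y, z as a fraction of full scale, then the turn about the tool's z as a fraction of full scale. In form: [[[dx, dy, dz, roll], ...]]. A call has 1 to 8 rows; each row shifts and turns the commanded pose from where the row before left it, along the tool's axes as they then stand; what a row does not reach is not made up. Full scale, the value 1, is 1 m for a shift and pi rad for a turn. A row lasts 1/8 s, in which the tool goes at most 62.5 mm and 10.7 degrees, less where a joint would pass 70% of its speed; a pose out of reach is approached as far as the arm can. A call with a number of a shift or a turn outside -1 to 1 is refused whole. A call with a gripper value outside its range is refused whole. "hand" is the opening, from -1 (shut) to 1 (fully open), so that 0 is half open, set as the call begins (left out, the last holds). The fingers move at their own pace and stop on an object; the grip force is fixed at half the most. Time passes only in rows, so rows that do not move let the fingers close. It gives the time, the measured TCP pose, the force, the opening and the grip force at its end, in the units of the state.
- arm.get_obs(): the state, without advancing time (a new reading comes with each control period).
- arm.get_image(name): name is "side" or "top" or "wrist"; returns a dict with "img" (400x640x3 uint8, blue, green, red), "intrinsics" (3x3 intrinsics, pixels), "R" (3x3) and "t" (3): a world point X has camera coordinates R X + t; the wrist camera has in their place "tool_from_camera" (4x4, takes a point from camera to tool coordinates, whose origin is the TCP and whose axes are the flange's). Camera axes: x right, y down, z forward; pixel columns grow to the right and rows downward; lengths in m; the calibration is good to about 2 mm. A picture is of the moment at which its call begins: read the wrist's pose just before it. There is no depth.
- arm.close_job(): hands the job in; it is judged then, once.
The state is a dict: "time_s": time; "joint_pos": joint angles; "qd": joint speeds; "tau": joint torques, N m; "tcp_pos": TCP position; "tcp_rot": TCP orientation; "contact_force": force on the tool from outside, world axes, zero at the start; "moment": the same for the moment, N m; "grip_width": finger opening in m; "finger_force": force on a finger pad.
Only numpy, scipy, OpenCV 4.12 (cv2) and the standard library are available. Lean on these libraries where they do the work, as an engineer would, in place of code of your own. Each camera call takes 0.05 s, during which the arm holds its last target. There are 200 camera calls.

### The job

The samples on the rubber mat are to be logged in order of size: line the four red-capped amber bottles up in the white divided tray, the largest in the widest bay and so on down to the smallest in the narrowest, each standing upright on the round pad in the middle of its bay. Set every bottle down, do not drop it or tip it over, and leave the glass beaker and the conical flask that stand among the bottles where they are.

Things in the scene. Friction and masses are not known exactly. Their poses are not given: they have to be found in the camera images.
- bottle1_mid (a point): centre (half-way up) of the largest of four sample bottles: upright straight-sided round amber glass, white label, red ribbed screw cap as wide as the bottle; 130 mm tall with the cap, 54 mm across, cap 22 mm high; z is its axis, up. Loose on a dark rubber mat 3 mm thick, at least 70 mm centre to centre from other upright things. Grip across cap or body.
- bottle2_mid (a point): centre (half-way up) of the second largest of four sample bottles: upright straight-sided round amber glass, white label, red ribbed screw cap as wide as the bottle; 108 mm tall with the cap, 46 mm across, cap 20 mm high; z is its axis, up. Loose on a dark rubber mat 3 mm thick, at least 70 mm centre to centre from other upright things. Grip across cap or body.
- bottle3_mid (a point): centre (half-way up) of the third largest of four sample bottles: upright straight-sided round amber glass, white label, red ribbed screw cap as wide as the bottle; 86 mm tall with the cap, 38 mm across, cap 18 mm high; z is its axis, up. Loose on a dark rubber mat 3 mm thick, at least 70 mm centre to centre from other upright things. Grip across cap or body.
- bottle4_mid (a point): centre (half-way up) of the smallest of four sample bottles: upright straight-sided round amber glass, white label, red ribbed screw cap as wide as the bottle; 64 mm tall with the cap, 30 mm across, cap 16 mm high; z is its axis, up. Loose on a dark rubber mat 3 mm thick, at least 70 mm centre to centre from other upright things. Grip across cap or body.
- bay1_floor (a point): middle of the floor of the widest of four bays in a row in a fixed white tray (268 by 92 mm, at any angle), at a grey round pad flush with the floor, 60 mm across; the bay is 74 mm along the row, 84 mm across it; floor 4 mm above the table, walls 4 mm thick, 21 mm above the floor. y: along the row to the narrow end, x across, z up. Bay centres are 74, 66, 58 mm apart.
- bay2_floor (a point): middle of the floor of the second widest of four bays in a row in a fixed white tray (268 by 92 mm, at any angle), at a grey round pad flush with the floor, 52 mm across; the bay is 66 mm along the row, 84 mm across it; floor 4 mm above the table, walls 4 mm thick, 21 mm above the floor. y: along the row to the narrow end, x across, z up. Bay centres are 74, 66, 58 mm apart.
- bay3_floor (a point): middle of the floor of the third widest of four bays in a row in a fixed white tray (268 by 92 mm, at any angle), at a grey round pad flush with the floor, 44 mm across; the bay is 58 mm along the row, 84 mm across it; floor 4 mm above the table, walls 4 mm thick, 21 mm above the floor. y: along the row to the narrow end, x across, z up. Bay centres are 74, 66, 58 mm apart.
- bay4_floor (a point): middle of the floor of the narrowest of four bays in a row in a fixed white tray (268 by 92 mm, at any angle), at a grey round pad flush with the floor, 36 mm across; the bay is 50 mm along the row, 84 mm across it; floor 4 mm above the table, walls 4 mm thick, 21 mm above the floor. y: along the row to the narrow end, x across, z up. Bay centres are 74, 66, 58 mm apart.
- beaker_mid (a point): centre (half-way up) of an empty open glass beaker standing loose on the mat among the bottles, 60 mm across at the rim, 80 mm tall; z up. A bystander.
- flask_mid (a point): centre (half-way up) of a clear conical flask with a black stopper standing loose on the mat among the bottles, 65 mm across at the foot, 30 mm at the neck, 112 mm tall; z up. A bystander. (A marker pen 15 mm high also lies on the mat.)
Things that resemble listed ones, but are neither listed nor needed, are in the scene too. Leave any pink look-alike of the part that bears bottle2_mid alone.

How it is judged:
By the outcome, as a careful person would: the job done as asked, in the order asked, and still so for the second after the job is handed in, with the robot touching nothing.
It also fails if it takes over 102 s, if anything falls off the work surface, if the arm or the gripper's body presses on something with over 40 N, if the wrist force passes 120 N, or if a joint passes its speed limit or range.

## Working session

There is one attempt and no reset: what is moved stays moved. The work goes in short steps, Python scripts to look and compute and a tool call to move; the robot and the scene stay as the last step left them, time stands still between calls to the robot, and variables do not carry over. Pictures are saved under pics/ and viewed, at most 14 in all, crops included, and the job is handed in when it is done.

Besides the shell and the picture viewer there is one more tool, called as name(argument=value, ...), one argument or row to a line, values as JSON. servo_tool: Moves the arm, as the interface text tells. Shift numbers are shares of 1 m and turn numbers shares of pi rad, none past 1 either way. Its arguments: {"type":"object","properties":{"rows":{"type":"array","items":{"type":"array","items":{"type":"array","items":{"type":"number","minimum":-1,"maximum":1}}}},"hand":{"type":"number"}},"required":["rows"]}

```bash
mkdir -p pics; ls; python3 - <<'E'
from workcell import arm
import cv2,pickle
o=arm.get_obs();print(o)
d={}
for n in("top","side","wrist"):
    d[n]=arm.get_image(n);cv2.imwrite(f"pics/{n}0.png",d[n]["img"]);print(n,{k:v for k,v in d[n].items() if k!="img"})
pickle.dump(d,open("d0.pkl","wb"))
E
```

```text
pics
{'time_s': 0.0, 'joint_pos': array([-7.38837673e+01,  3.02780998e+01,  8.21570037e+01,  4.48317975e-04,
        6.76890211e+01, -1.02285198e+01]), 'qd': array([-0.10841479, -0.06175958, -0.0001191 ,  0.02929974, -0.03084114,
        0.01408661]), 'tau': array([-4.43216459e-05, -4.42350948e+01, -1.78026778e+01, -2.44444946e-04,
        8.41032481e-03,  1.74657877e-06]), 'tcp_pos': array([ 0.27717557, -0.55939476,  0.23833946]), 'tcp_rot': array([[ 8.96141521e-01,  4.43767981e-01, -5.94404571e-04],
       [ 4.43768206e-01, -8.96139185e-01,  2.08325307e-03],
       [ 3.91811780e-04, -2.13066742e-03, -9.99997653e-01]]), 'contact_force': array([-0.68888477,  0.17526384,  0.26878167]), 'moment': array([-0.03279687,  0.05161852, -0.0159437 ]), 'finger_force': 0.0, 'grip_width': 0.08527830396548855}
top {'intrinsics': array([[377.71953932,   0.        , 319.18793345],
       [  0.        , 377.71953932, 199.47597045],
       [  0.        ,   0.        ,   1.        ]]), 'R': array([[-0.01159301, -0.99985123, -0.01277197],
       [-0.99655674,  0.01260164, -0.08195031],
       [ 0.082099
[... 296 characters left out ...]
 -0.02245322],
       [-0.13245338,  0.65284746, -0.74581921],
       [ 0.18124346, -0.72381024, -0.66576989]]), 't': array([0.49736202, 0.12992639, 0.81168069])}
wrist {'intrinsics': array([[332.49311847,   0.        , 320.82828941],
       [  0.        , 332.49311847, 197.71182105],
       [  0.        ,   0.        ,   1.        ]]), 'tool_from_camera': array([[-2.55614399e-04, -9.65525157e-01, -2.60309634e-01,
         6.51189085e-02],
       [ 9.99999704e-01, -5.79204786e-05, -7.67127368e-04,
         3.32220496e-04],
       [ 7.25603514e-04, -2.60309753e-01,  9.65524886e-01,
        -1.34425847e-01],
       [ 0.00000000e+00,  0.00000000e+00,  0.00000000e+00,
         1.00000000e+00]])}
```

View pics/top0.png

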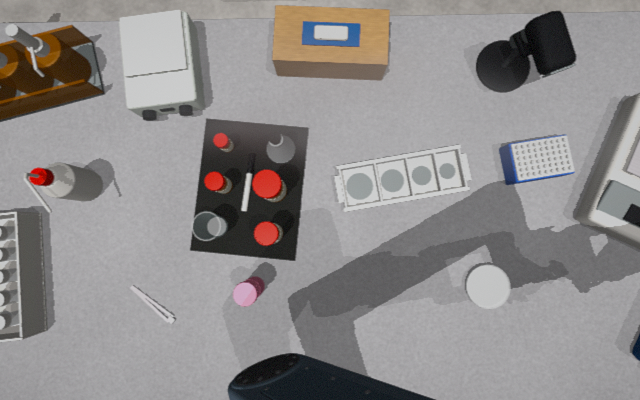

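View pics/side0.png

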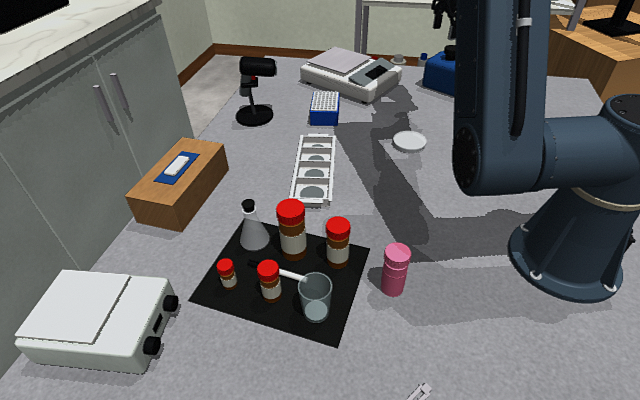

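The top view shows the caps at about (221,141) smallest, (215,182) third, (267,184) largest and (266,233) second. The beaker is at (209,226), the flask at (281,148), and the pads run from (359,186) to (447,171). The pink look-alike is at (248,291). The side view shows the same layout.

```bash
cat > h.py <<'E'
import numpy as np,cv2
def ray(c,uv):
    d=np.linalg.inv(c["intrinsics"])@np.r_[uv,1.]
    return -c["R"].T@c["t"], c["R"].T@d
def onplane(c,uv,z):
    o,d=ray(c,uv); return o+d*(z-o[2])/d[2]
def proj(c,X):
    p=c["intrinsics"]@(c["R"]@X+c["t"]); return p[:2]/p[2]
E
python3 - <<'E'
import pickle
from h import *
d=pickle.load(open("d0.pkl","rb"));np.set_printoptions(precision=4,suppress=True)
top,side=d["top"],d["side"]
print("cam",-top["R"].T@top["t"],-side["R"].T@side["t"])
H=[.130,.108,.086,.064];C=[.022,.02,.018,.016];D=[.054,.046,.038,.03]
seedT=[(267,184),(266,233),(215,182),(221,141)];seedS=[(291,210),(338,227),(268,268),(226,266)]
def mask(im):
    h=cv2.cvtColor(im,cv2.COLOR_BGR2HSV); return (((h[...,0]<6)|(h[...,0]>174))&(h[...,1]>190)&(h[...,2]>70)).astype(np.uint8)
for i in range(4):
    r=[]
    for c,s in((top,seedT[i]),(side,seedS[i])):
        n,l,st,ce=cv2.connectedComponentsWithStats(mask(c["img"]))
        k=l[s[1],s[0]]; m=(l==k)
        ct,_=cv2.findContours(m.astype(np.uint8),0,2)
        # silhouette of cap cylinder: centroid of hull vs projected cap hull -> one Newton fix at cap mid height
        uv=cv2.moments(m.astype(np.uint8),True);uv=np.array([uv["m10"],uv["m01"]])/uv["m00"]
        zc=.003+H[i]-C[i]/2; P=onplane(c,uv,zc)
        a=np.linspace(0,2*np.pi,60)
        for _ in range(3):
            pts=np.array([proj(c,P+[D[i]/2*np.cos(t),D[i]/2*np.sin(t),s2*C[i]/2]) for t in a for s2 in(-1,1)],np.float32)
            h=cv2.convexHull(pts); mm=cv2.moments(h); q=np.array([mm["m10"],mm["m01"]])/mm["m00"]
            P=P+onplane(c,uv,zc)-onplane(c,q,zc)
        r.append(P[:2]);print(i+1,st[k],"expected",cv2.boundingRect(h),P)
# pads
g=cv2.cvtColor(top["img"],cv2.COLOR_BGR2HSV)
for s in[(359,186),(392,180),(422,175),(447,171)]:
    f=cv2.cvtColor(top["img"],cv2.COLOR_BGR2GRAY)
    b=cv2.resize(f[s[1]-25:s[1]+25,s[0]-25:s[0]+25],None,fx=4,fy=4,interpolation=cv2.INTER_CUBIC)
    _,_,_,_=cv2.floodFill(b,mm2:=np.zeros((202,202),np.uint8),(100,100),255,12,12,cv2.FLOODFILL_FIXED_RANGE|cv2.FLOODFILL_MASK_ONLY|4)
    ct=max(cv2.findContours(mm2[1:-1,1:-1],0,2)[0],key=len);e=cv2.fitEllipse(cv2.convexHull(ct))
    uv=(np.array(e[0])+.5)/4-.5+np.array(s)-25
    print(s,uv,e[1],onplane(top,uv,.004))
print("flask top",onplane(top,(286,145),.115),"beaker",onplane(top,(209,226),.083),"pink",onplane(top,(245,293),.108))
cv2.imwrite("pics/z.png",cv2.resize(top["img"][110:270,180:480],(800,427),interpolation=2))
E
```

```text
cam [ 0.452  -0.013   0.8383] [0.3548 0.6138 0.6485]
1 [252 170  30  28 664] expected (251, 168, 31, 31) [0.5427 0.0955 0.122 ]
1 [276 199  29  26 610] expected (275, 197, 30, 29) [0.5411 0.0966 0.122 ]
2 [     0      0    640    400 254565] expected (308, 187, 24, 25) [ 0.5122 -0.0061  0.101 ]
2 [326 217  24  23 455] expected (325, 215, 26, 26) [0.4474 0.1015 0.101 ]
3 [204 172  22  19 313] expected (203, 170, 22, 21) [0.5551 0.2082 0.08  ]
3 [257 259  22  23 406] expected (256, 258, 23, 24) [0.5545 0.2092 0.08  ]
4 [     0      0    640    400 254565] expected (312, 192, 16, 16) [ 0.5158 -0.0057  0.059 ]
4 [216 258  18  18 245] expected (215, 257, 19, 19) [0.6437 0.2029 0.059 ]
(359, 186) [359.152  185.8368] (103.47381591796875, 104.12371826171875) [ 0.55   -0.0922  0.004 ]
(392, 180) [391.9086 180.2075] (88.17838287353516, 89.3493881225586) [ 0.5616 -0.1651  0.004 ]
(422, 175) [421.0926 175.1043] (74.01995086669922, 76.34471130371094) [ 0.5722 -0.23    0.004 ]
(447, 171) [446.7032 170.6232] (60.19404602050781, 61.76536178588867) [ 0.5815 -0.287   0.004 ]
flask top [0.6188 0.059  0.115 ] beaker [0.4637 0.2172 0.083 ] pink [0.3351 0.1391 0.108 ]
```

View pics/z.png

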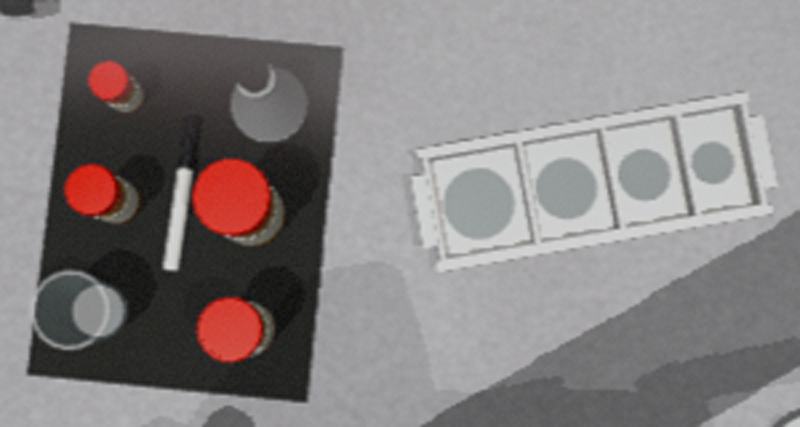

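Zoomed view: four caps sit clear of each other, the pads are clear in the tray, and the flask is at zoom (268,103). Turning the wrist first so the jaws close across the tray.

servo_tool(
  rows=[
    [[0,0,0,-0.0578],[0,0,0,-0.0578],[0,0,0,-0.0578],[0,0,0,-0.0578],[0,0,0,-0.0578],[0,0,0,-0.0578],[0,0,0,-0.0578],[0,0,0,0]],
  ],
  hand=1,
)

```text
time_s: 1.15
tcp_pos: [0.2773, -0.5598, 0.2389]
tcp_rot: [[-0.157, 0.988, -0.0], [0.988, 0.157, 0.001], [0.001, -0.0, -1.0]]
contact_force: [-0.9, -0.2, -0.5]
grip_width: 0.0851
finger_force: 0.0
```

```bash
cat > g.py <<'E'
import sys,numpy as np
from workcell import arm
np.set_printoptions(precision=4,suppress=True)
o=arm.get_obs();R=o["tcp_rot"]
print("t",o["time_s"],"tcp",o["tcp_pos"],"yawY",np.degrees(np.arctan2(R[1,1],R[0,1])),"q",o["joint_pos"],"w",o["grip_width"])
if len(sys.argv)>3:
    print("shift",R.T@(np.array(sys.argv[1:4],float)-o["tcp_pos"]))
E
python3 g.py 0.542 0.096 0.25
```

```text
t 1.15 tcp [ 0.2773 -0.5598  0.2389] yawY 9.051925331880584 q [-73.8838  30.2453  82.1147  -0.0003  67.6891 -82.9356] w 0.08510328607324749
shift [ 0.606   0.3646 -0.0106]
```

servo_tool(
  rows=[
    [[0.038,0.0228,-0.0013,0],[0.038,0.0228,-0.0013,0],[0.038,0.0228,-0.0013,0],[0.038,0.0228,-0.0013,0],[0.038,0.0228,-0.0013,0],[0.038,0.0228,-0.0013,0],[0.038,0.0228,-0.0013,0],[0.038,0.0228,-0.0013,0]],
  ],
)

```text
time_s: 2.15
tcp_pos: [0.4094, -0.2295, 0.2498]
tcp_rot: [[-0.156, 0.988, 0.0], [0.988, 0.156, -0.0], [-0.0, 0.0, -1.0]]
contact_force: [-0.1, 0.6, -0.1]
grip_width: 0.0855
finger_force: 0.0
```

servo_tool(
  rows=[
    [[0.038,0.0228,0,0],[0.038,0.0228,0,0],[0.038,0.0228,0,0],[0.038,0.0228,0,0],[0.038,0.0228,0,0],[0.038,0.0228,0,0],[0.038,0.0228,0,0],[0,0,0,0]],
  ],
)

```text
time_s: 3.15
tcp_pos: [0.5249, 0.0597, 0.2497]
tcp_rot: [[-0.161, 0.987, 0.001], [0.987, 0.161, 0.0], [0.0, 0.001, -1.0]]
contact_force: [0.6, -0.6, -1.2]
grip_width: 0.0855
finger_force: 0.0
```

```bash
python3 g.py 0.542 0.096 0.25; python3 - <<'E'
from workcell import arm
import cv2,pickle
o=arm.get_obs();w=arm.get_image("wrist");pickle.dump((o,w),open("w1.pkl","wb"));cv2.imwrite("pics/w1.png",w["img"])
E
```

```text
t 3.15 tcp [0.5249 0.0597 0.2497] yawY 9.252914325038805 q [ -5.6605  22.0105  95.2727   0.0318  62.6711 -14.928 ] w 0.08554580952863884
shift [ 0.0331  0.0228 -0.0003]
```

View pics/w1.png

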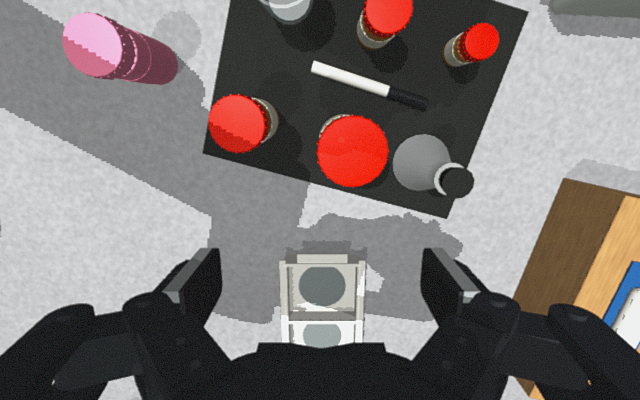

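The wrist view shows all the caps: b1 (352,150), b2 (238,124), b3 (385,12), b4 (480,42). The flask is at (440,165) and the bay-1 pad at (323,286). I'll refine the positions from it.

```bash
cat >> h.py <<'E'
H=[.130,.108,.086,.064];C=[.022,.02,.018,.016];D=[.054,.046,.038,.03]
def mask(im):
    h=cv2.cvtColor(im,cv2.COLOR_BGR2HSV); return (((h[...,0]<6)|(h[...,0]>174))&(h[...,1]>190)&(h[...,2]>90)).astype(np.uint8)
def wcam(o,w):
    T=w["tool_from_camera"];Rw=o["tcp_rot"]@T[:3,:3];tw=o["tcp_rot"]@T[:3,3]+o["tcp_pos"]
    return dict(img=w["img"],intrinsics=w["intrinsics"],R=Rw.T,t=-Rw.T@tw)
def cap(c,i,s,base=.003):
    n,l,st,ce=cv2.connectedComponentsWithStats(mask(c["img"]))
    k=l[s[1],s[0]];uv=ce[k];zc=base+H[i]-C[i]/2;P=onplane(c,uv,zc);a=np.linspace(0,2*np.pi,60)
    for _ in range(3):
        pts=np.array([proj(c,P+[D[i]/2*np.cos(t),D[i]/2*np.sin(t),s2*C[i]/2]) for t in a for s2 in(-1,1)],np.float32)
        h=cv2.convexHull(pts);m=cv2.moments(h);q=np.array([m["m10"],m["m01"]])/m["m00"]
        P=P+onplane(c,uv,zc)-onplane(c,q,zc)
    return st[k],cv2.boundingRect(h),P[:2]
def pad(c,s,r=30,z=.004):
    f=cv2.cvtColor(c["img"],cv2.COLOR_BGR2GRAY)
    b=cv2.resize(f[s[1]-r:s[1]+r,s[0]-r:s[0]+r],None,fx=4,fy=4,interpolation=cv2.INTER_CUBIC)
    M=np.zeros((8*r+2,8*r+2),np.uint8)
    cv2.floodFill(b,M,(4*r,4*r),255,14,14,cv2.FLOODFILL_FIXED_RANGE|cv2.FLOODFILL_MASK_ONLY|4)
    ct=max(cv2.findContours(M[1:-1,1:-1],0,2)[0],key=len);e=cv2.fitEllipse(cv2.convexHull(ct))
    uv=(np.array(e[0])+.5)/4-.5+np.array(s)-r
    return uv,e[1],onplane(c,uv,z)
E
python3 - <<'E'
import pickle
from h import *
np.set_printoptions(precision=4,suppress=True)
o,w=pickle.load(open("w1.pkl","rb"));c=wcam(o,w)
for i,s in enumerate([(352,155),(238,124),(388,12),(480,42)]): print(i+1,*cap(c,i,s))
print(pad(c,(323,286)))
top=pickle.load(open("d0.pkl","rb"))["top"]
for i,s in((1,(265,234)),(3,(220,140))): print(*cap(top,i,s))
E
```

```text
1 [ 316  114   73   73 4003] (316, 114, 73, 74) [0.5426 0.0963]
2 [     0      0    640    400 247741] (291, 174, 55, 57) [0.5247 0.0448]
3 [ 363    0   50   38 1310] (363, -13, 52, 58) [0.5572 0.2045]
4 [ 459   23   40   39 1142] (458, 21, 42, 41) [0.6446 0.2037]
(array([321.7598, 285.0174]), (163.60504150390625, 183.4007568359375), array([ 0.55  , -0.0902,  0.004 ]))
[     0      0    640    400 254646] (308, 187, 24, 25) [ 0.5122 -0.006 ]
[     0      0    640    400 254646] (312, 192, 16, 16) [ 0.5158 -0.0055]
```

servo_tool(
  rows=[
    [[0.0165,0.0116,0,0],[0.0165,0.0116,0,0],[0,0,0.025,0],[0,0,0.03,0],[0,0,0.03,0],[0,0,0.03,0],[0,0,0,0]],
  ],
  hand=1,
)

```text
time_s: 4.08
tcp_pos: [0.5405, 0.0938, 0.1327]
tcp_rot: [[-0.159, 0.987, -0.005], [0.987, 0.159, 0.0], [0.001, -0.005, -1.0]]
contact_force: [0.2, 0.5, 0.4]
grip_width: 0.0853
finger_force: 0.0
```

```bash
python3 g.py 0.5425 0.096 0.103
```

```text
t 4.075 tcp [0.5405 0.0938 0.1327] yawY 9.129292541540028 q [ -1.8347  33.1228  98.4334   0.0103  48.7386 -10.9707] w 0.08529742730430354
shift [0.0018 0.0025 0.0297]
```

servo_tool(
  rows=[
    [[0.0018,0.002,0.015,0],[0,0,0.0147,0],[0,0,0,0],[0,0,0,0]],
  ],
)

```text
time_s: 4.58
tcp_pos: [0.5437, 0.0955, 0.1052]
tcp_rot: [[-0.159, 0.987, 0.0], [0.987, 0.159, -0.0], [-0.0, 0.0, -1.0]]
contact_force: [0.0, -0.3, 0.3]
grip_width: 0.0855
finger_force: 0.0
```

servo_tool(
  rows=[
    [[0,0,0,0],[0,0,0,0],[0,0,0,0],[0,0,0,0],[0,0,0,0],[0,0,0,0]],
  ],
  hand=-1,
)

```text
time_s: 5.32
tcp_pos: [0.5437, 0.0955, 0.1058]
tcp_rot: [[-0.159, 0.987, 0.001], [0.987, 0.159, -0.0], [-0.0, 0.001, -1.0]]
contact_force: [-2.1, -0.7, 6.0]
grip_width: 0.0526
finger_force: 62.3
```

servo_tool(
  rows=[
    [[0,0,-0.01,0],[0,0,-0.02,0],[0,0,-0.03,0],[-0.01,-0.0015,-0.01,0],[-0.02,-0.0025,0,0],[-0.03,-0.004,0,0],[-0.03,-0.004,0,0],[-0.03,-0.004,0,0]],
  ],
)

```text
time_s: 6.32
tcp_pos: [0.5456, -0.0277, 0.1735]
tcp_rot: [[-0.159, 0.987, -0.003], [0.987, 0.159, 0.0], [0.001, -0.003, -1.0]]
contact_force: [0.3, 0.5, -2.8]
grip_width: 0.0525
finger_force: 63.6
```

servo_tool(
  rows=[
    [[-0.03,-0.004,0,0],[-0.02,-0.002,0,0],[-0.0156,-0.0015,0,0],[0,0,0,0],[0,0,0,0]],
  ],
)

```text
time_s: 6.95
tcp_pos: [0.5495, -0.0907, 0.1748]
tcp_rot: [[-0.16, 0.987, -0.001], [0.987, 0.16, 0.001], [0.001, -0.001, -1.0]]
contact_force: [-0.2, 0.5, -4.1]
grip_width: 0.0528
finger_force: 63.6
```

```bash
python3 g.py 0.55 -0.0912 0.107; python3 - <<'E'
from workcell import arm
import cv2,pickle
o=arm.get_obs();w=arm.get_image("wrist");pickle.dump((o,w),open("w2.pkl","wb"));cv2.imwrite("pics/w2.png",w["img"])
w=arm.get_image("top");cv2.imwrite("pics/t2.png",cv2.resize(w["img"][110:270,180:480],(800,427)))
E
```

```text
t 6.95 tcp [ 0.5495 -0.0907  0.1748] yawY 9.192517907877555 q [-20.8799  29.9238  95.5646   0.0338  54.5719 -30.092 ] w 0.052843337087017654
shift [-0.0007  0.0005  0.0678]
```

View pics/w2.png

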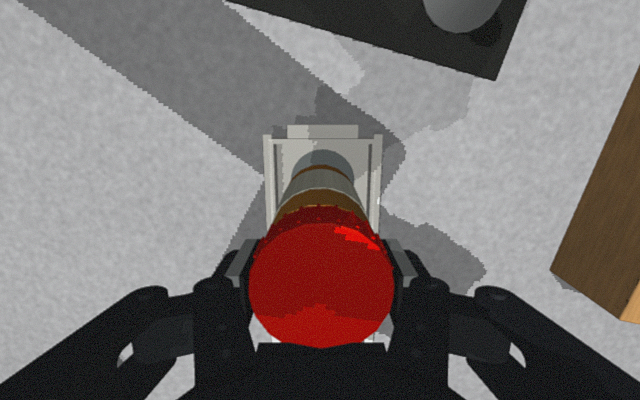

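The wrist view shows b1 held square between the jaws, cap centred at about (322,285), over bay 1. Lowering.

servo_tool(
  rows=[
    [[-0.0007,0.0005,0.02,0],[0,0,0.02,0],[0,0,0.014,0],[0,0,0.007,0],[0,0,0.004,0],[0,0,0,0],[0,0,0,0]],
  ],
)

```text
time_s: 7.92
tcp_pos: [0.5508, -0.0922, 0.1105]
tcp_rot: [[-0.159, 0.987, 0.001], [0.987, 0.159, -0.0], [-0.001, 0.001, -1.0]]
contact_force: [-0.3, 0.3, -3.5]
grip_width: 0.0526
finger_force: 63.6
```

servo_tool(
  rows=[
    [[0,0,0.001,0],[0,0,0,0]],
  ],
)

```text
time_s: 8.18
tcp_pos: [0.5505, -0.0921, 0.1092]
tcp_rot: [[-0.159, 0.987, 0.0], [0.987, 0.159, -0.0], [-0.0, 0.0, -1.0]]
contact_force: [0.8, -0.3, -2.6]
grip_width: 0.0524
finger_force: 63.6
```

servo_tool(
  rows=[
    [[0,0,0.001,0],[0,0,0,0]],
  ],
)

```text
time_s: 8.43
tcp_pos: [0.5504, -0.092, 0.1079]
tcp_rot: [[-0.159, 0.987, -0.0], [0.987, 0.159, 0.0], [0.0, -0.0, -1.0]]
contact_force: [0.3, -0.4, -3.7]
grip_width: 0.0525
finger_force: 63.6
```

servo_tool(
  rows=[
    [[0,0,0.001,0],[0,0,0,0]],
  ],
)

```text
time_s: 8.68
tcp_pos: [0.5505, -0.092, 0.1069]
tcp_rot: [[-0.159, 0.987, -0.0], [0.987, 0.159, 0.0], [0.0, -0.0, -1.0]]
contact_force: [0.2, 0.5, -2.8]
grip_width: 0.0525
finger_force: 63.6
```

servo_tool(
  rows=[
    [[0,0,0.001,0],[0,0,0,0]],
  ],
)

```text
time_s: 8.93
tcp_pos: [0.5505, -0.0921, 0.1069]
tcp_rot: [[-0.16, 0.987, 0.0], [0.987, 0.16, -0.0], [-0.0, 0.0, -1.0]]
contact_force: [-2.2, 0.0, 4.3]
grip_width: 0.0528
finger_force: 64.2
```

servo_tool(
  rows=[
    [[0,0,0.0005,0],[0,0,0,0]],
  ],
)

```text
time_s: 9.18
tcp_pos: [0.5505, -0.0922, 0.1068]
tcp_rot: [[-0.16, 0.987, 0.001], [0.987, 0.16, -0.0], [-0.001, 0.0, -1.0]]
contact_force: [-2.1, 0.9, 8.7]
grip_width: 0.0524
finger_force: 64.5
```

servo_tool(
  rows=[
    [[0,0,0,0],[0,0,0,0],[0,0,0,0],[0,0,-0.01,0],[0,0,-0.02,0],[0,0,-0.03,0],[0,0,-0.04,0],[0,0,-0.03,0]],
  ],
  hand=1,
)

```text
time_s: 10.18
tcp_pos: [0.5509, -0.0922, 0.2378]
tcp_rot: [[-0.159, 0.987, 0.002], [0.987, 0.159, -0.001], [-0.001, 0.002, -1.0]]
contact_force: [0.7, -1.0, 0.4]
grip_width: 0.0852
finger_force: 0.0
```

servo_tool(
  rows=[
    [[0.02,-0.01,0,0],[0.03,-0.015,0,0],[0.03,-0.015,0,0],[0.03,-0.015,0,0],[0.02,-0.01,0,0],[0.01,-0.005,0,0],[0,0,0,0],[0,0,0,0]],
  ],
)

```text
time_s: 11.18
tcp_pos: [0.4601, 0.0344, 0.2357]
tcp_rot: [[-0.159, 0.987, 0.001], [0.987, 0.159, -0.0], [-0.001, 0.001, -1.0]]
contact_force: [-0.0, -0.4, 0.2]
grip_width: 0.0856
finger_force: 0.0
```

```bash
python3 g.py 0.4474 0.1015 0.2; python3 - <<'E'
from workcell import arm
import cv2,pickle
o=arm.get_obs();w=arm.get_image("wrist");pickle.dump((o,w),open("w3.pkl","wb"));cv2.imwrite("pics/w3.png",w["img"])
w=arm.get_image("side");cv2.imwrite("pics/s3.png",w["img"])
from h import *
c=wcam(o,w:=pickle.load(open("w3.pkl","rb"))[1])
for i in(1,2,3):
    P=np.r_[[(.4474,.1015),(.555,.208),(.644,.203)][i-1],H[i]];s=np.round(proj(c,P)).astype(int);print(i+1,s)
    if 0<=s[0]<640 and 0<=s[1]<400:print(*cap(c,i,s))
E
```

```text
t 11.175 tcp [0.4601 0.0344 0.2357] yawY 9.146252602497395 q [ -9.6413  17.9563 105.0806  -0.0193  56.8887 -18.777 ] w 0.08556667903474025
shift [ 0.0683 -0.0019  0.0356]
2 [319 104]
[ 290   73   62   64 2132] (292, 78, 62, 64) [0.45100007 0.09677052]
3 [482 -17]
4 [571  19]
[ 545    0   47   41 1476] (543, -3, 51, 45) [0.64438673 0.20299019]
```

View pics/s3.png

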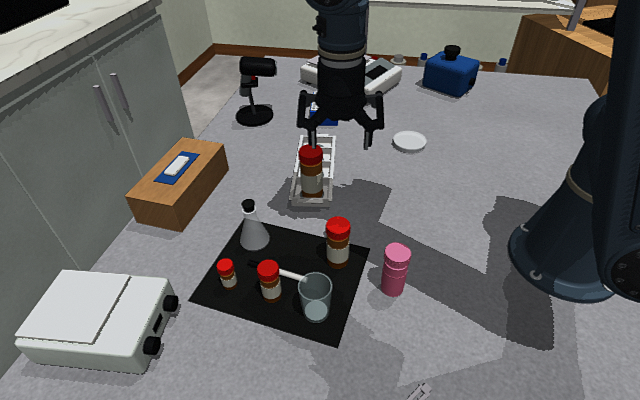

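The side view shows b1 standing upright in bay 1 at about (311,175), with the remaining bottles untouched. I'll widen the red mask to cover the lighter cap b2.

```bash
sed -i 's/>190)&(h/>130)\&(h/' h.py; sed -i 's/k=l\[s\[1\],s\[0\]\];uv=ce\[k\]/k=l[s[1],s[0]];ct=max(cv2.findContours((l==k).astype(np.uint8),0,2)[0],key=len);hm=cv2.moments(cv2.convexHull(ct));uv=np.array([hm["m10"],hm["m01"]])\/hm["m00"]/' h.py
python3 - <<'E'
import pickle
from h import *
o,w=pickle.load(open("w3.pkl","rb"));c=wcam(o,w)
print(*cap(c,1,(319,104)))
o,w=pickle.load(open("w1.pkl","rb"));print(*cap(wcam(o,w),1,(238,124)),*cap(wcam(o,w),3,(480,42)))
d=pickle.load(open("d0.pkl","rb"))
print(*cap(d["top"],1,(266,233)),*cap(d["side"],1,(338,227)))
print(*cap(d["top"],3,(221,141)))
E
```

```text
[ 290   72   63   65 3121] (289, 72, 63, 64) [0.44866566 0.10110273]
[ 208   94   61   60 2759] (207, 94, 62, 59) [0.4485399  0.10107369] [ 459   22   41   40 1190] (457, 21, 43, 41) [0.64453025 0.2033762 ]
[253 221  26  25 491] (253, 221, 26, 25) [0.4484433 0.100438 ] [326 216  25  24 427] (325, 215, 26, 25) [0.44730744 0.10037669]
[213 133  16  15 186] (212, 132, 17, 17) [0.64383978 0.20243347]
```

servo_tool(
  rows=[
    [[0.022,-0.0004,0,0],[0.025,-0.0004,0,0],[0.0204,-0.0003,0.01,0],[0,0,0.03,0],[0,0,0.03,0],[0,0,0.025,0],[0,0,0.01,0],[0,0,0,0]],
  ],
)

```text
time_s: 12.28
tcp_pos: [0.4474, 0.1011, 0.1301]
tcp_rot: [[-0.159, 0.987, -0.001], [0.987, 0.159, 0.0], [0.0, -0.001, -1.0]]
contact_force: [0.7, 0.2, 0.7]
grip_width: 0.0854
finger_force: 0.0
```

```bash
python3 g.py 0.4483 0.1008 0.082
```

```text
t 12.275 tcp [0.4474 0.1011 0.1301] yawY 9.142254166623259 q [ -1.272   28.3735 111.3956  -0.0016  40.2894 -10.413 ] w 0.08542869344121577
shift [-0.0004  0.0009  0.0481]
```

servo_tool(
  rows=[
    [[0,0.001,0.015,0],[0,0,0.02,0],[0,0,0.012,0],[0,0,0,0],[0,0,0,0]],
  ],
)

```text
time_s: 12.9
tcp_pos: [0.4487, 0.1015, 0.0841]
tcp_rot: [[-0.159, 0.987, 0.001], [0.987, 0.159, -0.0], [-0.0, 0.001, -1.0]]
contact_force: [-1.1, -0.5, -0.1]
grip_width: 0.0853
finger_force: 0.0
```

servo_tool(
  rows=[
    [[0,0,0,0],[0,0,0,0],[0,0,0,0],[0,0,0,0],[0,0,0,0],[0,0,0,0],[0,0,0,0]],
  ],
  hand=-1,
)

```text
time_s: 13.78
tcp_pos: [0.4486, 0.1015, 0.0841]
tcp_rot: [[-0.159, 0.987, 0.001], [0.987, 0.159, 0.0], [-0.0, 0.001, -1.0]]
contact_force: [0.1, -0.1, 5.2]
grip_width: 0.0447
finger_force: 60.4
```

servo_tool(
  rows=[
    [[0,0,-0.01,0],[0,0,-0.02,0],[0,0,-0.03,0],[0,0,-0.04,0],[0,0,-0.03,0],[0,0,-0.02,0],[-0.01,0.0025,-0.01,0],[-0.02,0.005,0,0]],
  ],
)

```text
time_s: 14.78
tcp_pos: [0.4604, 0.0728, 0.2441]
tcp_rot: [[-0.161, 0.987, 0.001], [0.987, 0.161, -0.0], [-0.0, 0.001, -1.0]]
contact_force: [0.2, 0.6, -2.1]
grip_width: 0.0448
finger_force: 61.6
```

servo_tool(
  rows=[
    [[-0.035,0.0085,0,0],[-0.04,0.01,0,0],[-0.04,0.01,0,0],[-0.04,0.01,0,0],[-0.04,0.01,0,0],[-0.03,0.0075,0,0],[-0.017,0.004,0,0],[-0.008,0.0017,0,0]],
  ],
)

```text
time_s: 15.78
tcp_pos: [0.5607, -0.1645, 0.2428]
tcp_rot: [[-0.158, 0.987, -0.002], [0.987, 0.158, 0.001], [0.001, -0.001, -1.0]]
contact_force: [0.1, 0.7, -1.9]
grip_width: 0.0447
finger_force: 61.6
```

servo_tool(
  rows=[
    [[0,0,0,0],[0,0,0,0]],
  ],
)

```text
time_s: 16.02
tcp_pos: [0.5605, -0.1627, 0.2434]
tcp_rot: [[-0.16, 0.987, -0.001], [0.987, 0.16, 0.001], [0.001, -0.001, -1.0]]
contact_force: [0.1, 0.4, -2.5]
grip_width: 0.0445
finger_force: 61.6
```

```bash
python3 g.py 0.5617 -0.164 0.0855; python3 - <<'E'
from workcell import arm
import cv2,pickle
o=arm.get_obs();w=arm.get_image("wrist");pickle.dump((o,w),open("w4.pkl","wb"));cv2.imwrite("pics/w4.png",w["img"])
w=arm.get_image("side");cv2.imwrite("pics/s4.png",w["img"])
E
```

```text
t 16.025 tcp [ 0.5605 -0.1627  0.2434] yawY 9.227881580156557 q [-27.1544  26.779   87.8661   0.0209  65.4299 -36.3909] w 0.04447226520250653
shift [-0.0017  0.0011  0.1579]
```

View pics/w4.png

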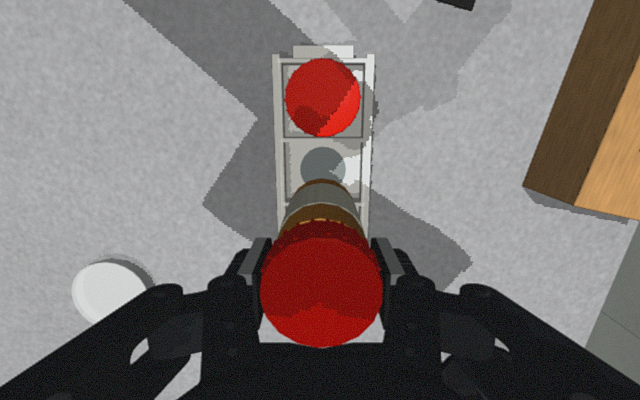

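The wrist view shows b2 held over bay 2 with cap (322,285), and b1 standing in bay 1 at (323,97). Lowering b2.

servo_tool(
  rows=[
    [[-0.001,0.001,0.015,0],[0,0,0.03,0],[0,0,0.035,0],[0,0,0.03,0],[0,0,0.025,0],[0,0,0.013,0],[0,0,0.005,0],[0,0,0,0]],
  ],
)

```text
time_s: 17.12
tcp_pos: [0.5626, -0.1648, 0.0907]
tcp_rot: [[-0.16, 0.987, 0.001], [0.987, 0.16, -0.0], [-0.0, 0.0, -1.0]]
contact_force: [0.7, 0.1, -1.6]
grip_width: 0.0448
finger_force: 61.6
```

servo_tool(
  rows=[
    [[0,0,0,0],[0,0,0,0]],
  ],
)

```text
time_s: 17.38
tcp_pos: [0.5628, -0.1649, 0.0914]
tcp_rot: [[-0.159, 0.987, 0.002], [0.987, 0.159, -0.001], [-0.001, 0.001, -1.0]]
contact_force: [-0.1, 1.2, -2.1]
grip_width: 0.0446
finger_force: 61.6
```

servo_tool(
  rows=[
    [[0,-0.001,0.003,0],[0,0,0.002,0],[0,0,0,0],[0,0,0,0]],
  ],
)

```text
time_s: 17.88
tcp_pos: [0.5613, -0.1649, 0.0854]
tcp_rot: [[-0.159, 0.987, -0.0], [0.987, 0.159, 0.0], [0.0, -0.0, -1.0]]
contact_force: [-0.5, 0.8, -2.1]
grip_width: 0.0447
finger_force: 61.9
```

servo_tool(
  rows=[
    [[0,0,0.001,0],[0,0,0,0]],
  ],
)

```text
time_s: 18.12
tcp_pos: [0.5614, -0.165, 0.0852]
tcp_rot: [[-0.159, 0.987, 0.0], [0.987, 0.159, -0.0], [-0.0, 0.0, -1.0]]
contact_force: [-1.0, -0.4, 4.9]
grip_width: 0.0445
finger_force: 62.4
```

servo_tool(
  rows=[
    [[0,0,0.001,0],[0,0,0,0]],
  ],
)

```text
time_s: 18.38
tcp_pos: [0.5616, -0.165, 0.0851]
tcp_rot: [[-0.16, 0.987, 0.001], [0.987, 0.16, -0.001], [-0.001, 0.001, -1.0]]
contact_force: [-2.4, 1.5, 10.5]
grip_width: 0.0447
finger_force: 63.1
```

servo_tool(
  rows=[
    [[0,0,0,0],[0,0,0,0],[0,0,0,0],[0,0,-0.01,0],[0,0,-0.02,0],[0,0,-0.03,0],[0,0,-0.04,0],[0,0,-0.04,0]],
  ],
  hand=1,
)

```text
time_s: 19.38
tcp_pos: [0.5612, -0.1648, 0.2251]
tcp_rot: [[-0.159, 0.987, 0.0], [0.987, 0.159, -0.0], [-0.0, 0.0, -1.0]]
contact_force: [0.2, 0.6, -0.2]
grip_width: 0.0851
finger_force: 0.0
```

servo_tool(
  rows=[
    [[0.02,0.003,-0.015,0],[0.04,0.006,0,0],[0.05,0.0075,0,0],[0.05,0.0075,0,0],[0.05,0.0075,0,0],[0.05,0.0075,0,0],[0.03,0.005,0,0],[0.013,0.002,0,0]],
  ],
)

```text
time_s: 20.38
tcp_pos: [0.5567, 0.1443, 0.2376]
tcp_rot: [[-0.163, 0.987, -0.002], [0.987, 0.163, 0.0], [0.001, -0.002, -1.0]]
contact_force: [0.5, -0.1, -0.2]
grip_width: 0.0853
finger_force: 0.0
```

servo_tool(
  rows=[
    [[0,0,0,0],[0,0,0,0]],
  ],
)

```text
time_s: 20.62
tcp_pos: [0.5583, 0.1407, 0.2383]
tcp_rot: [[-0.158, 0.987, -0.001], [0.987, 0.158, -0.0], [-0.0, -0.001, -1.0]]
contact_force: [0.5, 0.1, -0.7]
grip_width: 0.0849
finger_force: 0.0
```

```bash
python3 - <<'E'
from workcell import arm
import cv2,pickle
o=arm.get_obs();w=arm.get_image("wrist");pickle.dump((o,w),open("w5.pkl","wb"));cv2.imwrite("pics/w5.png",w["img"])
print(o["time_s"],o["tcp_pos"])
from h import *
c=wcam(o,w)
for i,b in((2,(.555,.207)),(3,(.644,.203))):
    s=np.round(proj(c,np.r_[b,H[i]])).astype(int);print(i+1,s)
    if 0<=s[0]<640 and 0<=s[1]<400:
        r=cap(c,i,s);print(*r);print("shift",o["tcp_rot"].T@(np.r_[r[2],.003+H[i]-.029]-o["tcp_pos"]))
d=pickle.load(open("d0.pkl","rb"));print(*cap(d["top"],2,(215,182)),*cap(d["side"],2,(268,268)))
E
```

```text
20.625 [0.55828489 0.14069471 0.23828283]
3 [330 107]
[ 307   80   49   50 1809] (307, 79, 48, 50) [0.55501109 0.20931627]
shift [0.06834465 0.00775812 0.17825046]
4 [425 128]
[ 406  110   38   36 1026] (405, 110, 39, 35) [0.64432742 0.20304034]
shift [0.04800296 0.09496563 0.20020178]
[204 171  21  20 324] (203, 170, 22, 21) [0.55520481 0.2089633 ] [257 259  22  23 372] (256, 258, 23, 24) [0.55460979 0.20919911]
```

View pics/w5.png

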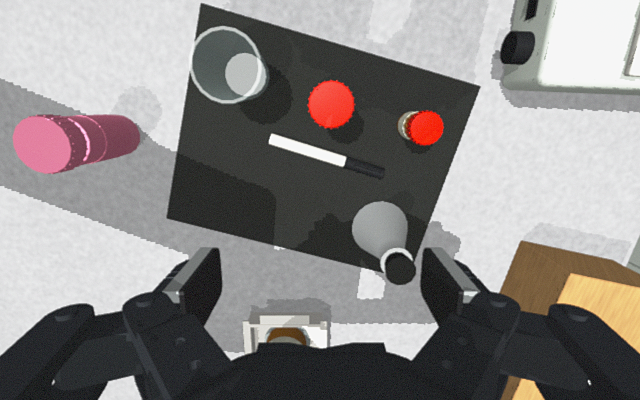

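The wrist view shows b3 at (331,104), b4 at (425,128), the beaker rim at (228,64) and the flask at (385,240). I'll use a narrower opening near the beaker.

servo_tool(
  rows=[
    [[0.02,0.0025,0,0],[0.025,0.0025,0,0],[0.0175,0.002,0.01,0],[0.006,0.001,0.03,0],[0,0,0.03,0],[0,0,0.02,0],[0,0,0.01,0],[0,0,0,0]],
  ],
  hand=0.45,
)

```text
time_s: 21.68
tcp_pos: [0.555, 0.2106, 0.1377]
tcp_rot: [[-0.159, 0.987, -0.002], [0.987, 0.159, -0.0], [0.0, -0.002, -1.0]]
contact_force: [-0.0, 0.3, -0.0]
grip_width: 0.0619
finger_force: 0.0
```

```bash
python3 g.py 0.555 0.2092 0.06
```

```text
t 21.675 tcp [0.555  0.2106 0.1377] yawY 9.172066588043968 q [10.0061 35.3483 91.7839  0.0025 52.9632  0.8325] w 0.06190490705433361
shift [-0.0014 -0.0001  0.0777]
```

servo_tool(
  rows=[
    [[-0.001,0,0.02,0],[0,0,0.025,0],[0,0,0.02,0],[0,0,0.01,0],[0,0,0,0],[0,0,0,0]],
  ],
)

```text
time_s: 22.42
tcp_pos: [0.5564, 0.2097, 0.0645]
tcp_rot: [[-0.159, 0.987, 0.002], [0.987, 0.159, 0.0], [0.0, 0.002, -1.0]]
contact_force: [-1.2, -1.0, -0.3]
grip_width: 0.0619
finger_force: 0.0
```

servo_tool(
  rows=[
    [[0,0,0,0],[0,0,0,0],[0,0,0,0],[0,0,0,0],[0,0,0,0],[0,0,0,0],[0,0,0,0]],
  ],
  hand=-1,
)

```text
time_s: 23.3
tcp_pos: [0.556, 0.2096, 0.0645]
tcp_rot: [[-0.159, 0.987, 0.001], [0.987, 0.159, 0.0], [0.0, 0.002, -1.0]]
contact_force: [-1.2, -0.3, 6.2]
grip_width: 0.0366
finger_force: 59.6
```

servo_tool(
  rows=[
    [[0,0,-0.01,0],[0,0,-0.02,0],[0,0,-0.03,0],[0,0,-0.04,0],[0,0,-0.04,0],[0,0,-0.02,0],[-0.01,-0.0012,-0.01,0],[-0.02,-0.0025,0,0]],
  ],
)

```text
time_s: 24.3
tcp_pos: [0.5566, 0.1787, 0.2337]
tcp_rot: [[-0.161, 0.987, 0.001], [0.987, 0.161, -0.0], [-0.0, 0.001, -1.0]]
contact_force: [0.8, 0.8, -1.6]
grip_width: 0.0367
finger_force: 60.0
```

servo_tool(
  rows=[
    [[-0.03,-0.0037,0,0],[-0.04,-0.005,0,0],[-0.045,-0.0056,0,0],[-0.045,-0.0056,0,0],[-0.045,-0.0056,0,0],[-0.045,-0.0056,0,0],[-0.045,-0.0055,0,0],[-0.04,-0.005,0,0]],
  ],
)

```text
time_s: 25.3
tcp_pos: [0.5673, -0.1608, 0.2317]
tcp_rot: [[-0.158, 0.987, -0.003], [0.987, 0.158, 0.001], [0.002, -0.003, -1.0]]
contact_force: [0.1, 0.2, -0.6]
grip_width: 0.0366
finger_force: 60.0
```

servo_tool(
  rows=[
    [[-0.035,-0.0043,0,0],[-0.02,-0.0025,0,0],[-0.016,-0.002,0,0],[0,0,0,0],[0,0,0,0]],
  ],
)

```text
time_s: 25.92
tcp_pos: [0.5714, -0.2283, 0.2333]
tcp_rot: [[-0.16, 0.987, -0.001], [0.987, 0.16, 0.001], [0.001, -0.001, -1.0]]
contact_force: [-0.2, -0.1, -0.9]
grip_width: 0.0364
finger_force: 60.0
```

```bash
python3 g.py 0.5722 -0.2298 0.066; python3 - <<'E'
from workcell import arm
import cv2,pickle
o=arm.get_obs();w=arm.get_image("wrist");pickle.dump((o,w),open("w6.pkl","wb"));cv2.imwrite("pics/w6.png",w["img"])
E
```

```text
t 25.925 tcp [ 0.5714 -0.2283  0.2333] yawY 9.2223322452917 q [-32.1865  29.8738  83.8497   0.0319  66.3413 -41.4216] w 0.036427351711866854
shift [-0.0018  0.0006  0.1673]
```

View pics/w6.png

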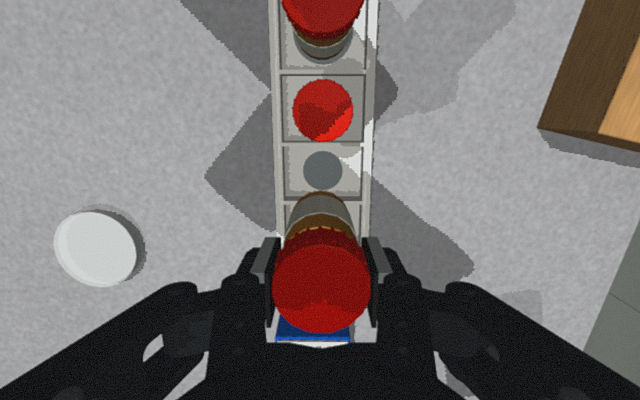

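The wrist view shows b3 held over bay 3 (pad visible at (323,170)), with b2 (323,110) and b1 behind it. Lowering.

servo_tool(
  rows=[
    [[-0.001,0,0.015,0],[0,0,0.03,0],[0,0,0.035,0],[0,0,0.035,0],[0,0,0.028,0],[0,0,0.013,0],[0,0,0.005,0],[0,0,0,0]],
  ],
)

```text
time_s: 26.98
tcp_pos: [0.5722, -0.2306, 0.0729]
tcp_rot: [[-0.16, 0.987, 0.001], [0.987, 0.16, -0.0], [-0.001, 0.001, -1.0]]
contact_force: [0.2, 0.4, -1.0]
grip_width: 0.0365
finger_force: 60.0
```

servo_tool(
  rows=[
    [[0,0,0,0],[0,0,0,0]],
  ],
)

```text
time_s: 27.22
tcp_pos: [0.5723, -0.2308, 0.0735]
tcp_rot: [[-0.159, 0.987, 0.002], [0.987, 0.159, -0.001], [-0.001, 0.001, -1.0]]
contact_force: [0.8, -0.9, -0.7]
grip_width: 0.0365
finger_force: 60.0
```

servo_tool(
  rows=[
    [[0.0005,0,0.004,0],[0,0,0.003,0],[0,0,0,0],[0,0,0,0]],
  ],
)

```text
time_s: 27.72
tcp_pos: [0.5717, -0.23, 0.0656]
tcp_rot: [[-0.159, 0.987, -0.0], [0.987, 0.159, -0.0], [0.0, -0.0, -1.0]]
contact_force: [-0.5, 0.5, 1.5]
grip_width: 0.0365
finger_force: 60.1
```

servo_tool(
  rows=[
    [[0,0,0.001,0],[0,0,0,0]],
  ],
)

```text
time_s: 27.98
tcp_pos: [0.5718, -0.2302, 0.0656]
tcp_rot: [[-0.16, 0.987, 0.0], [0.987, 0.16, -0.0], [-0.0, 0.0, -1.0]]
contact_force: [-0.7, 0.3, 7.6]
grip_width: 0.0361
finger_force: 60.7
```

servo_tool(
  rows=[
    [[0,0,0.001,0],[0,0,0,0]],
  ],
)

```text
time_s: 28.22
tcp_pos: [0.5718, -0.2303, 0.0655]
tcp_rot: [[-0.16, 0.987, 0.0], [0.987, 0.16, -0.001], [-0.001, 0.0, -1.0]]
contact_force: [-2.9, 1.1, 13.4]
grip_width: 0.0366
finger_force: 61.2
```

servo_tool(
  rows=[
    [[0,0,0,0],[0,0,0,0],[0,0,0,0],[0,0,-0.01,0],[0,0,-0.025,0],[0,0,-0.04,0],[0,0,-0.045,0],[0,0,-0.04,0]],
  ],
  hand=1,
)

```text
time_s: 29.22
tcp_pos: [0.5719, -0.2301, 0.2258]
tcp_rot: [[-0.159, 0.987, 0.001], [0.987, 0.159, -0.001], [-0.001, 0.001, -1.0]]
contact_force: [0.6, -0.7, 0.3]
grip_width: 0.0855
finger_force: 0.0
```

servo_tool(
  rows=[
    [[0.02,0.008,-0.01,0],[0.04,0.016,0,0],[0.05,0.02,0,0],[0.05,0.02,0,0],[0.05,0.02,0,0],[0.05,0.02,0,0],[0.05,0.02,0,0],[0.03,0.012,0,0]],
  ],
)

```text
time_s: 30.22
tcp_pos: [0.6504, 0.1315, 0.232]
tcp_rot: [[-0.162, 0.987, -0.003], [0.987, 0.162, 0.001], [0.001, -0.003, -1.0]]
contact_force: [-0.1, -0.4, -0.1]
grip_width: 0.0858
finger_force: 0.0
```

servo_tool(
  rows=[
    [[0.011,0.0045,0,0],[0,0,0,0],[0,0,0,0]],
  ],
)

```text
time_s: 30.6
tcp_pos: [0.654, 0.1376, 0.2331]
tcp_rot: [[-0.158, 0.987, -0.001], [0.987, 0.158, -0.001], [-0.0, -0.001, -1.0]]
contact_force: [0.0, -0.9, -0.8]
grip_width: 0.0854
finger_force: 0.0
```

```bash
python3 - <<'E'
from workcell import arm
import cv2,pickle
o=arm.get_obs();w=arm.get_image("wrist");pickle.dump((o,w),open("w7.pkl","wb"));cv2.imwrite("pics/w7.png",w["img"])
print(o["time_s"],o["tcp_pos"])
from h import *
c=wcam(o,w);i=3
s=np.round(proj(c,np.r_[.6443,.203,H[i]])).astype(int);print(i+1,s)
r=cap(c,i,s);print(*r);print("shift",o["tcp_rot"].T@(np.r_[r[2],.041]-o["tcp_pos"]))
E
```

```text
30.6 [0.65402897 0.13763868 0.23314316]
4 [323 107]
[ 305   89   36   37 1012] (305, 88, 35, 37) [0.64401593 0.20314355]
shift [0.06633347 0.00071374 0.19211847]
```

View pics/w7.png

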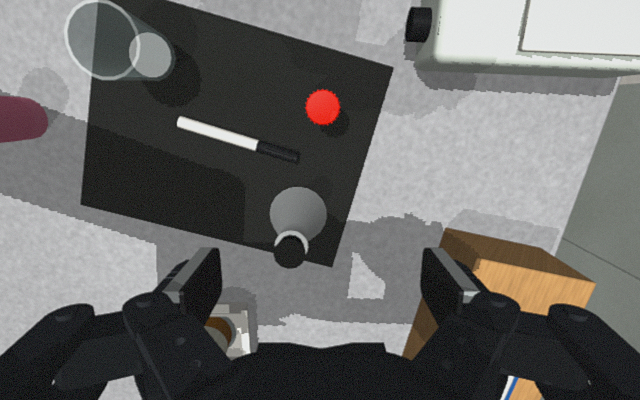

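The wrist view shows b4 at (323,107), the flask stopper at (290,250) well clear, and the beaker and pen undisturbed.

servo_tool(
  rows=[
    [[0.02,0.0003,0,0],[0.025,0.0004,0,0],[0.0163,0,0.01,0],[0.004,0,0.03,0],[0,0,0.035,0],[0,0,0.03,0],[0,0,0.02,0],[0,0,0,0]],
  ],
  hand=0.3,
)

```text
time_s: 31.65
tcp_pos: [0.6434, 0.2035, 0.1065]
tcp_rot: [[-0.159, 0.987, -0.004], [0.987, 0.159, -0.001], [0.0, -0.004, -1.0]]
contact_force: [-0.5, 0.3, 0.3]
grip_width: 0.0557
finger_force: 0.0
```

```bash
python3 g.py 0.6441 0.2030 0.041
```

```text
t 31.65 tcp [0.6434 0.2035 0.1065] yawY 9.173835316613006 q [ 8.0805 42.9657 80.0969  0.0023 57.1764 -1.0946] w 0.055727851626988824
shift [-0.0006  0.0009  0.0655]
```

servo_tool(
  rows=[
    [[-0.0005,0,0.02,0],[0,0,0.02,0],[0,0,0.014,0],[0,0,0.007,0],[0,0,0,0],[0,0,0,0]],
  ],
)

```text
time_s: 32.4
tcp_pos: [0.6454, 0.2031, 0.0481]
tcp_rot: [[-0.159, 0.987, 0.001], [0.987, 0.159, 0.0], [0.0, 0.001, -1.0]]
contact_force: [0.1, 1.0, 0.5]
grip_width: 0.0555
finger_force: 0.0
```

servo_tool(
  rows=[
    [[0,0,0,0],[0,0,0,0],[0,0,0,0],[0,0,0,0],[0,0,0,0],[0,0,0,0],[0,0,0,0]],
  ],
  hand=-1,
)

```text
time_s: 33.28
tcp_pos: [0.6453, 0.2031, 0.0484]
tcp_rot: [[-0.159, 0.987, 0.001], [0.987, 0.159, 0.0], [-0.0, 0.001, -1.0]]
contact_force: [-0.7, -0.6, 6.0]
grip_width: 0.0284
finger_force: 59.1
```

servo_tool(
  rows=[
    [[0,0,-0.01,0],[0,0,-0.02,0],[0,0,-0.03,0],[0,0,-0.04,0],[0,0,-0.04,0],[0,0,-0.02,0],[-0.01,-0.003,-0.01,0],[-0.02,-0.006,0,0]],
  ],
)

```text
time_s: 34.28
tcp_pos: [0.6407, 0.1714, 0.2183]
tcp_rot: [[-0.161, 0.987, 0.001], [0.987, 0.161, -0.0], [-0.0, 0.001, -1.0]]
contact_force: [0.3, -1.2, -0.5]
grip_width: 0.0281
finger_force: 59.1
```

servo_tool(
  rows=[
    [[-0.03,-0.009,0,0],[-0.04,-0.012,0,0],[-0.045,-0.0135,0,0],[-0.045,-0.0135,0,0],[-0.045,-0.0135,0,0],[-0.045,-0.0135,0,0],[-0.045,-0.0135,0,0],[-0.045,-0.0135,0,0]],
  ],
)

```text
time_s: 35.28
tcp_pos: [0.592, -0.1824, 0.216]
tcp_rot: [[-0.158, 0.987, -0.003], [0.987, 0.158, 0.001], [0.002, -0.003, -1.0]]
contact_force: [1.7, -1.0, 0.5]
grip_width: 0.0283
finger_force: 59.1
```

servo_tool(
  rows=[
    [[-0.04,-0.012,0,0],[-0.03,-0.009,0,0],[-0.02,-0.006,0,0],[-0.0135,-0.004,0,0],[0,0,0,0],[0,0,0,0]],
  ],
)

```text
time_s: 36.02
tcp_pos: [0.5801, -0.2859, 0.2174]
tcp_rot: [[-0.16, 0.987, -0.0], [0.987, 0.16, 0.001], [0.001, -0.0, -1.0]]
contact_force: [-0.8, 0.6, -1.6]
grip_width: 0.0281
finger_force: 59.1
```

```bash
python3 g.py 0.5815 -0.2868 0.0494; python3 - <<'E'
from workcell import arm
import cv2,pickle
o=arm.get_obs();w=arm.get_image("wrist");pickle.dump((o,w),open("w8.pkl","wb"));cv2.imwrite("pics/w8.png",w["img"])
E
```

```text
t 36.025 tcp [ 0.5801 -0.2859  0.2174] yawY 9.225622248895693 q [-36.1332  33.2878  79.9975   0.0299  66.7677 -45.3706] w 0.02811138947495354
shift [-0.0012  0.0013  0.168 ]
```

View pics/w8.png

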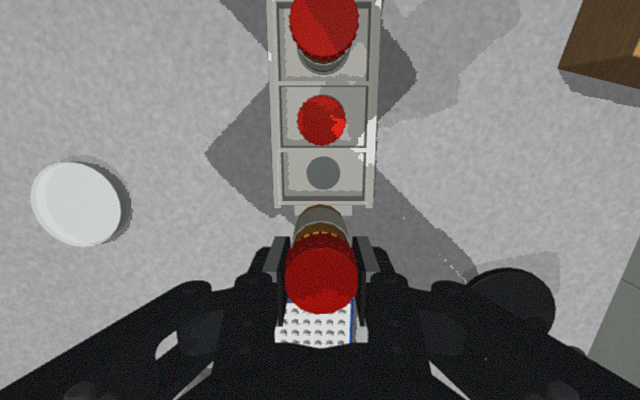

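The wrist view shows b4 held, cap (322,272), with the bay-4 pad at (323,172) and b3 (322,120) and b2 placed. A quick check of the pad position before lowering.

```bash
python3 - <<'E'
import pickle
from h import *
o,w=pickle.load(open("w8.pkl","rb"));c=wcam(o,w);print(pad(c,(323,172),24))
print(cap(c,2,(321,130),.004),"bay3 expected .5722 -.230")
o,w=pickle.load(open("w6.pkl","rb"));c=wcam(o,w);print(pad(c,(323,172),26))
print(cap(c,1,(321,105),.004),"bay2 expected .5617 -.165")
o,w=pickle.load(open("w4.pkl","rb"));c=wcam(o,w);print(cap(c,0,(321,90),.004))
E
```

```text
(array([322.94720459, 172.54351234]), (130.5251922607422, 131.3889923095703), array([ 0.58173947, -0.28605893,  0.004     ]))
(array([ 297,   95,   49,   51, 1859], dtype=int32), (296, 94, 50, 52), array([ 0.57064247, -0.23030865])) bay3 expected .5722 -.230
(array([321.8666687 , 186.47652054]), (204.79867553710938, 281.9745178222656), array([ 0.57494444, -0.24723287,  0.004     ]))
(array([ 292,   79,   62,   63, 2942], dtype=int32), (291, 78, 63, 65), array([ 0.56185435, -0.16553544])) bay2 expected .5617 -.165
(array([ 284,   58,   77,   80, 4619], dtype=int32), (283, 57, 78, 81), array([ 0.54932204, -0.09148414]))
```

servo_tool(
  rows=[
    [[0,0.0005,0.015,0],[0,0,0.03,0],[0,0,0.035,0],[0,0,0.035,0],[0,0,0.028,0],[0,0,0.013,0],[0,0,0.005,0],[0,0,0,0]],
  ],
)

```text
time_s: 37.08
tcp_pos: [0.5811, -0.2871, 0.0569]
tcp_rot: [[-0.16, 0.987, 0.001], [0.987, 0.16, -0.001], [-0.001, 0.001, -1.0]]
contact_force: [-0.9, 0.1, -0.7]
grip_width: 0.0285
finger_force: 59.1
```

servo_tool(
  rows=[
    [[0,0,0,0],[0,0,0,0]],
  ],
)

```text
time_s: 37.33
tcp_pos: [0.5811, -0.2874, 0.0576]
tcp_rot: [[-0.159, 0.987, 0.002], [0.987, 0.159, -0.001], [-0.001, 0.001, -1.0]]
contact_force: [-0.5, -0.3, -1.5]
grip_width: 0.0283
finger_force: 59.1
```

servo_tool(
  rows=[
    [[0.0005,0.0005,0.004,0],[0,0,0.003,0],[0,0,0,0],[0,0,0,0]],
  ],
)

```text
time_s: 37.83
tcp_pos: [0.581, -0.2864, 0.0495]
tcp_rot: [[-0.159, 0.987, -0.0], [0.987, 0.159, 0.0], [0.0, -0.0, -1.0]]
contact_force: [-0.4, -0.8, -0.2]
grip_width: 0.0281
finger_force: 59.2
```

servo_tool(
  rows=[
    [[0,0,0.001,0],[0,0,0,0]],
  ],
)

```text
time_s: 38.08
tcp_pos: [0.5811, -0.2866, 0.0494]
tcp_rot: [[-0.16, 0.987, 0.0], [0.987, 0.16, -0.0], [-0.0, 0.0, -1.0]]
contact_force: [-1.7, 0.9, 5.6]
grip_width: 0.0281
finger_force: 59.6
```

Contact at the expected height. Release, rise, back off and check.

servo_tool(
  rows=[
    [[0,0,0,0],[0,0,0,0],[0,0,0,0],[0,0,-0.01,0],[0,0,-0.025,0],[0,0,-0.04,0],[0,0,-0.045,0],[0,0,-0.045,0]],
  ],
  hand=1,
)

```text
time_s: 39.08
tcp_pos: [0.5809, -0.2864, 0.2155]
tcp_rot: [[-0.159, 0.987, 0.0], [0.987, 0.159, -0.0], [-0.0, 0.0, -1.0]]
contact_force: [0.5, 0.1, -0.4]
grip_width: 0.0853
finger_force: 0.0
```

servo_tool(
  rows=[
    [[-0.02,-0.02,-0.01,0],[-0.02,-0.03,0,0],[-0.02,-0.03,0,0],[-0.02,-0.03,0,0],[-0.01,-0.02,0,0],[0,0,0,0],[0,0,0,0]],
  ],
)

```text
time_s: 39.95
tcp_pos: [0.4676, -0.3954, 0.2237]
tcp_rot: [[-0.16, 0.987, 0.001], [0.987, 0.16, 0.0], [0.0, 0.001, -1.0]]
contact_force: [0.2, -0.2, 0.9]
grip_width: 0.0851
finger_force: 0.0
```

```bash
python3 - <<'E'
from workcell import arm
from h import *
c=arm.get_image("top");s=arm.get_image("side");o=arm.get_obs();print(o["time_s"],o["tcp_pos"])
B=[(.55,-.0912),(.5617,-.1645),(.5722,-.230),(.5816,-.2865)]
for n,k in(("top",c),("side",s)):
    for i in range(4):
        q=np.round(proj(k,np.r_[B[i],H[i]])).astype(int);r=cap(k,i,q,.004);print(n,i+1,*r,r[2]-B[i])
cv2.imwrite("pics/end.png",np.vstack([cv2.resize(c["img"][100:290,170:490],(640,380)),cv2.resize(s["img"][130:330,180:420],(264,220))[:, :264] if 0 else cv2.resize(s["img"][120:330,180:500],(640,220))]))
E
```

```text
40.05 [ 0.46791787 -0.39513156  0.22355717]
top 1 [351 165  30  29 646] (350, 164, 31, 30) [ 0.54893381 -0.09234456] [-0.00106619 -0.00114456]
top 2 [390 162  25  24 458] (389, 161, 26, 25) [ 0.56127899 -0.16662807] [-0.00042101 -0.00212807]
top 3 [422 162  20  18 275] (420, 160, 23, 21) [ 0.56954452 -0.23133872] [-0.00265548 -0.00133872]
top 4 [450 160  14  15 159] (447, 159, 18, 16) [ 0.57957766 -0.28827719] [-0.00202234 -0.00177719]
side 1 [299 126  24  39 648] (300, 135, 24, 23) [ 0.5509606  -0.12092753] [ 0.0009606  -0.02972753]
side 2 [299 126  24  39 648] (302, 137, 20, 19) [ 0.55876515 -0.15012955] [-0.00293485  0.01437045]
side 3 [299 126  24  39 648] (304, 139, 16, 15) [ 0.56657683 -0.17936342] [-0.00562317  0.05063658]
side 4 [     0      0    640    400 255331] (312, 192, 15, 15) [ 0.51029965 -0.01308037] [-0.07130035  0.27341963]
```

View pics/end.png

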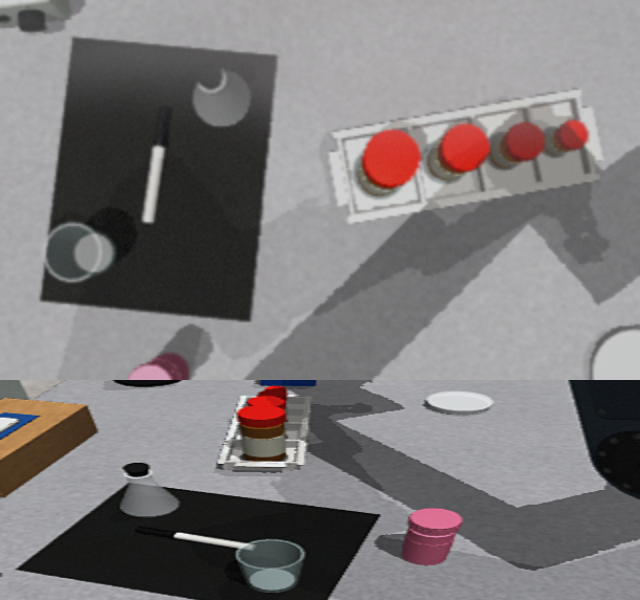

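All four bottles stand upright on their pads (caps at (390,158), (465,147), (524,141) and (572,134) in the picture). The beaker, flask, pen and pink bottle have not moved. Handing in.

```bash
python3 -c "
from workcell import arm
print(arm.close_job())"
```

```text
the job is handed in; nothing more can be done
None
```

The job is handed in at about 40 s of the 102 s allowed: all four bottles stand upright in the tray, largest in the widest bay down to smallest in the narrowest, each within about 3 mm of its pad centre by camera measurement, and the beaker, flask and pink look-alike look undisturbed in the final pictures.

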